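# Find the full tin by feel

### The job

A carton of crackers has been stood on top of three look-alike closed tins, and only one of the tins is full: lift the carton off, and stand it upright on the bare table beside the board, leaving the other things on the table alone. Then heft the three tins one at a time from left to right, lifting each straight up well clear of the board and setting it back upright on its own green disc. Finish with the heaviest tin gripped upright and held up in the air, its bottom at least 15 cm above the table, and keep holding it, the two lighter tins standing on their discs (if the last tin you heft is the heaviest, you may simply keep it).

Things in the scene. Friction and masses are not known exactly. Their poses are not given: they have to be found in the camera images.
- tin_a: one of three closed ring-pull tins that look alike: printed wall, red on the front and whitish on the back (each stands turned at random), silver lid; a plain upright cylinder, 57 mm diameter, 72 mm high; origin at the centre of its underside, z up. The weight cannot be seen: the one full tin weighs 0.55 to 0.7 kg, the other two 0.15 to 0.32 kg each. The names say nothing about weight or place.
- tin_b: one of three closed ring-pull tins that look alike: printed wall, red on the front and whitish on the back (each stands turned at random), silver lid; a plain upright cylinder, 57 mm diameter, 72 mm high; origin at the centre of its underside, z up. The weight cannot be seen: the one full tin weighs 0.55 to 0.7 kg, the other two 0.15 to 0.32 kg each. The names say nothing about weight or place.
- tin_c: one of three closed ring-pull tins that look alike: printed wall, red on the front and whitish on the back (each stands turned at random), silver lid; a plain upright cylinder, 57 mm diameter, 72 mm high; origin at the centre of its underside, z up. The weight cannot be seen: the one full tin weighs 0.55 to 0.7 kg, the other two 0.15 to 0.32 kg each. The names say nothing about weight or place.
- cracker_box: tan printed cardboard carton of crackers, 53 mm (its x) by 169 mm (its y) by 92 mm high, 0.1 kg, closed; origin at the centre of its underside, z up. At the start it stands upright across the tops of the tins, its underside 80 mm above the table, its long side roughly along the row, centred to about 8 mm on the middle tin.
- board: fixed brown wooden board lying on the table, 140 mm (its x) by 330 mm (its y) by 8 mm thick; origin at the centre of its underside, z up. Three green discs lie along its y axis, 100 mm apart, a tin on each: at y = +100 (left), 0, -100 mm (right).
- disc_left (a point): left green disc (seen from the robot; left is the robot's +y side), 76 mm diameter with a dark 3 mm ring, inlaid in the board; the point is its centre on the board's top. At the start a tin stands centred on it, to within 5 mm.
- disc_middle (a point): middle green disc (seen from the robot; left is the robot's +y side), 76 mm diameter with a dark 3 mm ring, inlaid in the board; the point is its centre on the board's top. At the start a tin stands centred on it, to within 5 mm.
- disc_right (a point): right green disc (seen from the robot; left is the robot's +y side), 76 mm diameter with a dark 3 mm ring, inlaid in the board; the point is its centre on the board's top. At the start a tin stands centred on it, to within 5 mm.
- skewer_cup: bystander behind the board: grey cup of wooden skewers, 78 mm diameter, 180 mm high; origin under its centre
- tub: bystander: white tub with a picture of strawberries, 72 mm diameter, 71 mm high; origin under its centre
- spice_jar: bystander: spice jar with a red cap, 45 mm diameter, 106 mm high; origin under its centre
- rice_bowl: bystander at the far left: white bowl of rice, 144 mm diameter, 57 mm high; origin under its centre
- price_stand: bystander at the right: little card stand with a wooden foot, 52 x 105 mm, 137 mm high; origin under its centre
There are look-alikes about, which are no part of the job. Leave any orange or pink look-alike of the tin_b alone.

How it is judged:
By the outcome, as a careful person would: the job done as asked, in the order asked, and still so for the second after the job is handed in, while the arm keeps its last pose, push and grip.
It also fails if it takes over 72 s, if anything falls off the work surface, if the arm or the gripper's body presses on something with over 40 N, if the wrist force passes 120 N, or if a joint passes its speed limit or range.

### The arm

A 6-joint arm with a two-finger parallel gripper is mounted at the origin on a cart in front of the work surface, level with it; the furniture and walls round the work are solid. World frame = base frame: x ahead of the robot, y to its left, z up, the work surface at z = 0. Lengths are in m, angles in rad, forces in N, time in s.
With the tool pointing down it reaches from about 0.3 to 0.875 m from the base axis. Payload 6.4 kg.
Tool frame: the origin (TCP) lies midway between the tips of the shut fingers; the grasp point (between the pads) lies 19 mm behind it; z points along the fingers, y is the line along which they close (so a half turn about z gives the same grasp; the last joint's range is limited). The gripper opens to 85 mm and grips with 20 to 120 N. Pads are 22 mm wide; open, the fingers measure 114 mm over their backs; the gripper's body (76 mm by 85 mm) begins 54 mm behind the grasp point. The pads swing forward as they close: fully open they stand 13 mm farther back than shut.
Start: joints at [-1.525, 0.181, 1.607, -0, 1.354, -0.206], TCP at [0.143, -0.557, 0.231] pointing down, gripper open.
Joint ranges: [-2.99, 2.99], [-0.89, 2.07], [0.3, 2.58], [-1.14, 4.28], [0, 2.63], [-3.12, 3.12]. Speed limits (rad/s): [2.57, 2.57, 3.01, 3.14, 3.14, 3.14].

### API

Orientations are given as a unit quaternion [w, x, y, z].
In Python, from bench import ctrl gives the robot as it stands.
- The arm moves only by the tool drive_tool, never from a script. Its argument "plan" is a list that holds one entry, the list of rows, each a list of 4 numbers: the shift along the tool's x, y, z scaled (see below), then the turn about the tool's z scaled (see below). In form: [[[x, y, z, roll], ...]]. A call has 1 to 12 rows; each row is the pose to reach, as a shift and turn from the pose commanded when the call began, along the tool's axes at that moment, turning the shorter way round; what a row does not reach only later rows make up. The controller multiplies each number of a shift by 400 mm and each number of a turn by 180 degrees. A row lasts 1/12 s, in which the tool goes at most 41.7 mm and 7.16 degrees, less where a joint would pass 70% of its speed; a pose out of reach is approached as far as the arm can. A call with a number of a shift or a turn outside -1 to 1 is refused whole. A call with a gripper value outside its range is refused whole. "jaw" is the closure, from 0 (fully open) to 1 (shut), set as the call begins (left out, the last holds). The fingers move at their own pace and stop on an object; the grip force is fixed at half the most. Time passes only in rows, so rows that repeat a pose let the fingers close. It gives the time, the measured TCP pose, the force, the opening and the grip force at its end, in the units of the state.
- ctrl.get_obs(): the state, without advancing time (a new reading comes with each control period).
- ctrl.camera(name): name is "side" or "top" or "wrist"; returns (picture, depth): 420x560x3 uint8, red, green, blue; 420x560 float32, m along the optical axis (not along the pixel's ray), 0 where there is no reading.
- ctrl.camera_info(name): a dict with "camera_matrix" (3x3 intrinsics, pixels), "R" (3x3) and "t" (3): a world point X has camera coordinates R X + t; the wrist camera has in their place "T_tool_cam" (4x4, takes a point from camera to tool coordinates, whose origin is the TCP and whose axes are the flange's). Camera axes: x right, y down, z forward; pixel columns grow to the right and rows downward; lengths in m; the calibration is good to about 2 mm. A picture is of the moment at which its call begins: read the wrist's pose just before it. camera_info takes no time and is no camera call.
- ctrl.hand_in(): hands the job in; it is judged then, once.
The state is a dict: "time_s": time; "q": joint angles; "dq": joint speeds; "joint_efforts": joint torques, N m; "eef_pos": TCP position; "eef_rot": TCP orientation; "wrist_force": force on the tool from outside, world axes, zero at the start; "torque": the same for the moment, N m; "opening": opening from 0.0 (shut) to 1.0 (fully open); "grasp_force": force on a finger pad.
Only numpy, scipy, OpenCV 4.12 (cv2) and the standard library are available. Lean on these libraries where they do the work, as an engineer would, in place of code of your own. Each camera call takes 0.05 s, during which the arm holds its last target. There are 200 camera calls.

## Working session

There is one attempt and no reset: what is moved stays moved. The work goes in short steps, Python scripts to look and compute and a tool call to move; the robot and the scene stay as the last step left them, time stands still between calls to the robot, and variables do not carry over. Pictures are saved under pics/ and viewed, at most 10 in all, crops included, and the job is handed in when it is done.

Besides the shell and the picture viewer there is one more tool, called after "Request:" as name(argument=value, ...), one argument or row to a line, values as JSON. drive_tool: Moves the arm, as the interface text tells. Its arguments: {"type":"object","properties":{"plan":{"type":"array"},"jaw":{"type":"number"}},"required":["plan"]}

```bash
ls; mkdir -p pics; cat > h.py <<'E'
import numpy as np, cv2
from bench import ctrl
def shot(n,f=None):
    p,d=ctrl.camera(n)
    if f: cv2.imwrite('pics/'+f,cv2.cvtColor(p,cv2.COLOR_RGB2BGR))
    return p,d
def pts(n,d):
    i=ctrl.camera_info(n);K=np.array(i['camera_matrix']);R=np.array(i['R']);t=np.array(i['t'])
    v,u=np.mgrid[:420,:560]
    c=np.stack([(u-K[0,2])/K[0,0]*d,(v-K[1,2])/K[1,1]*d,d],-1)
    return (c-t)@R   # world
E
python3 - <<'E'
from h import *
for n in('side','top'):
    p,d=shot(n,n+'0.png'); np.savez(n+'0.npz',p=p,d=d)
    i=ctrl.camera_info(n); print(n,-np.array(i['R']).T@np.array(i['t']),np.round(i['R'],2).tolist())
o=ctrl.get_obs();print({k:np.round(v,3).tolist() for k,v in o.items()})
E
cd pics; python3 -c "
import cv2;cv2.imwrite('both.png',cv2.vconcat([cv2.imread('side0.png'),cv2.imread('top0.png')])[:,:])"
```

```text
pics
side [0.00584159 0.951232   0.70099169] [[-0.86, -0.52, -0.03], [-0.24, 0.44, -0.87], [0.46, -0.74, -0.5]]
top [0.40223562 0.03590912 1.46459493] [[0.02, -1.0, 0.01], [-0.99, -0.02, -0.12], [0.12, -0.01, -0.99]]
{'time_s': 0.1, 'q': [-1.525, 0.182, 1.608, 0.0, 1.354, -0.206], 'dq': [-0.0, -0.001, -0.003, -0.001, -0.002, 0.001], 'joint_efforts': [0.001, -44.588, -35.224, -0.0, 0.004, 0.0], 'eef_pos': [0.143, -0.556, 0.23], 'eef_rot': [-0.001, 0.992, 0.126, 0.0], 'wrist_force': [0.396, -0.566, 0.213], 'torque': [-0.034, -0.04, -0.019], 'grasp_force': 0.0, 'opening': 0.991}
```

View pics/side0.png

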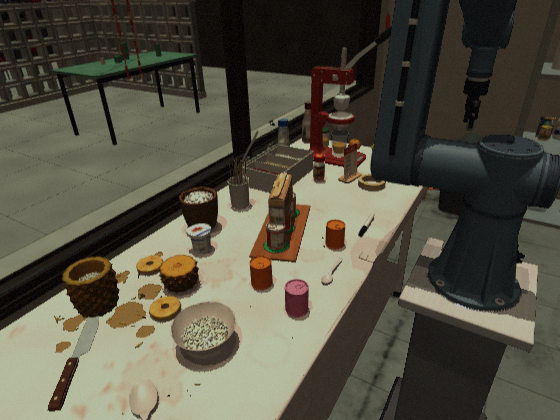

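View pics/top0.png

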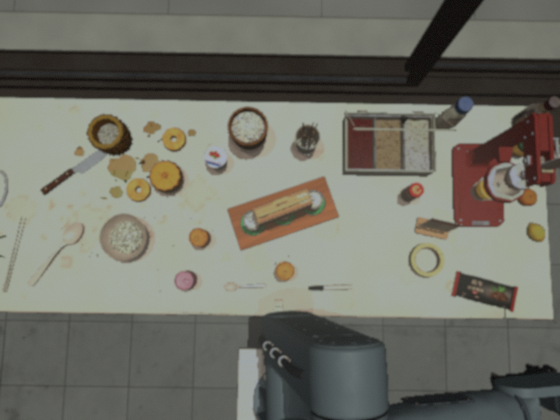

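Candidates, by top-image pixel:
- Board (284,212), with the carton across it (280,207) and whitish/red tins peeking out at about (248,228) and (318,203).
- Look-alikes to leave alone: orange tins (199,238) and (284,271), and a pink one (185,281).

I choose the three tins under the carton, on the green discs. Next I check them in a crop and measure.

```bash
cat > m.py <<'E'
from h import *
z=np.load('top0.npz');p,d=z['p'],z['d'];W=pts('top',d);ok=d>0
def rect(m,name,zz):
    q=W[m][:,:2].astype(np.float32); r=cv2.minAreaRect(q); print(name,m.sum(),np.round(r[0],4),np.round(r[1],3),round(r[2],1),'ptz',np.round(np.median(W[m][:,2]),3))
Y,X=np.mgrid[:420,:560]; roi=(X>220)&(X<350)&(Y>170)&(Y<255)&ok
h=W[...,2]
rect(roi&(h>.16)&(h<.185),'carton top',.172)
hsv=cv2.cvtColor(p,cv2.COLOR_RGB2HSV)
b=(roi&(h<.025)&((hsv[...,0]<20)&(hsv[...,1]>90)|((hsv[...,0]>35)&(hsv[...,0]<90)&(hsv[...,1]>80)))).astype(np.uint8)
b=cv2.morphologyEx(b,cv2.MORPH_OPEN,np.ones((3,3)))>0
rect(b,'board',.008)
lid=roi&(h>.07)&(h<.09); n,l,s,c=cv2.connectedComponentsWithStats(lid.astype(np.uint8))
for k in range(1,n):
    if s[k,4]>15: rect(l==k,'lid',.08)
# all tall things
m=(ok&(h>.03)&(W[...,0]>0.2)&(W[...,0]<.85)&(abs(W[...,1])<.7)).astype(np.uint8)
n,l,s,c=cv2.connectedComponentsWithStats(m)
for k in range(1,n):
    if s[k,4]>40:
        q=W[l==k]; print('obj',np.round(c[k]),np.round(q.min(0),3),np.round(q.max(0),3))
c=[cv2.resize(cv2.cvtColor(p[170:255,220:350],cv2.COLOR_RGB2BGR),(780,510//2*1),interpolation=3)]
ps=np.load('side0.npz')['p'][165:270,230:360]
A=cv2.resize(cv2.cvtColor(p[165:270,220:350],cv2.COLOR_RGB2BGR),(395,320),interpolation=2);B=cv2.resize(cv2.cvtColor(ps,cv2.COLOR_RGB2BGR),(395,320),interpolation=2)
cv2.imwrite('pics/crop1.png',cv2.hconcat([A,B]))
E
python3 m.py
```

```text
carton top 805 [0.5729 0.0329] [0.047 0.165] 21.4 ptz 0.166
board 2172 [0.5702 0.03  ] [0.136 0.326] 19.8 ptz 0.008
lid 179 [ 0.6063 -0.0684] [0.056 0.04 ] 8.0 ptz 0.077
lid 213 [0.5355 0.1301] [0.057 0.04 ] 24.5 ptz 0.077
obj [109. 134.] [0.737 0.509 0.03 ] [0.848 0.623 0.129]
obj [516. 160.] [ 0.561 -0.7    0.03 ] [ 0.792 -0.529  0.465]
obj [247. 131.] [0.758 0.082 0.032] [0.85  0.203 0.13 ]
obj [389. 148.] [ 0.692 -0.491  0.03 ] [ 0.85  -0.15   0.261]
obj [307. 136.] [ 0.757 -0.076  0.03 ] [ 0.834 -0.003  0.18 ]
obj [215. 156.] [0.699 0.207 0.031] [0.774 0.276 0.079]
obj [165. 176.] [0.623 0.344 0.03 ] [0.725 0.447 0.073]
obj [464. 187.] [ 0.566 -0.6    0.03 ] [ 0.721 -0.52   0.039]
obj [413. 191.] [ 0.612 -0.389  0.031] [ 0.656 -0.342  0.115]
obj [282. 208.] [ 0.509 -0.089  0.03 ] [0.633 0.15  0.178]
obj [119. 235.] [0.415 0.445 0.03 ] [0.556 0.588 0.064]
obj [478. 219.] [ 0.542 -0.615  0.03 ] [ 0.57  -0.54   0.039]
obj [441. 224.] [ 0.521 -0.489  0.031] [ 0.547 -0.397  0.142]
obj [126. 237.] [0.44 0.47 0.03] [0.53  0.555 0.045]
obj [198. 237.] [0.458 0.257 0.03 ] [0.512 0.314 0.079]
obj [284. 270.] [ 0.364 -0.003  0.059] [0.417 0.051 0.077]
obj [184. 280.] [0.329 0.295 0.031] [0.385 0.352 0.076]
obj [327. 362.] [ 0.2   -0.126  0.294] [0.297 0.083 0.807]
obj [553. 375.] [ 0.2   -0.523  0.515] [ 0.202 -0.47   0.588]
```

View pics/crop1.png

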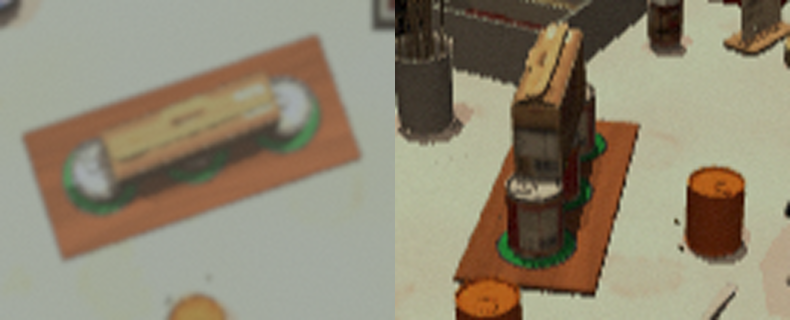

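The crop shows the whitish/silver-lidded tins on green discs under the carton at about (90,180) and (295,110) in its left half. The orange tins are separate, so the choice stands.

```bash
cat >> h.py <<'E'
from scipy.spatial.transform import Rotation as Ro
def go(*targets):
    "rows for (x,y,z,yaw of tool x in deg), from the present pose"
    o=ctrl.get_obs(); w,x,y,z=o['eef_rot']; R=Ro.from_quat([x,y,z,w]); p=np.array(o['eef_pos'])
    M=R.as_matrix(); psi=np.degrees(np.arctan2(M[1,0],M[0,0]))
    print('pose',p.round(4),'yaw',psi.round(2),'tilt z',M[:,2].round(4),'F',np.round(o['wrist_force'],2),'open',o['opening'],'t',o['time_s'])
    for t in targets:
        s=R.inv().apply(np.array(t[:3])-p)/.4; r=-((t[3]-psi+180)%360-180)/180
        print(t,'->',np.round([*s,r],4).tolist())
E
python3 -c "
from h import *
go((.36,-.26,.27,75),(.573,.033,.27,111.4))"
```

```text
pose [ 0.1433 -0.5564  0.2305] yaw 14.43 tilt z [-1.0e-04  1.6e-03 -1.0e+00] F [ 0.4  -0.57  0.21] open 0.9909150955296959 t 0.1
(0.36, -0.26, 0.27, 75) -> [0.7094, -0.5827, -0.0977, -0.3365]
(0.573, 0.033, 0.27, 111.4) -> [1.4076, -1.1594, -0.0966, -0.5387]
```

Request:
drive_tool(
  plan=[
    [[0.71, -0.583, -0.1, -0.336], [0.71, -0.583, -0.1, -0.336], [0.71, -0.583, -0.1, -0.336], [0.71, -0.583, -0.1, -0.336], [0.71, -0.583, -0.1, -0.336], [0.71, -0.583, -0.1, -0.336], [0.71, -0.583, -0.1, -0.336], [0.71, -0.583, -0.1, -0.336], [0.71, -0.583, -0.1, -0.336], [0.71, -0.583, -0.1, -0.336], [0.71, -0.583, -0.1, -0.336], [0.71, -0.583, -0.1, -0.336]],
  ],
  jaw=0,
)

```text
time_s: 1.1
eef_pos: [0.36, -0.2603, 0.271]
eef_rot: [-0.0, 0.794, 0.608, -0.0]
wrist_force: [0.3, -0.8, -0.1]
opening: 1.001
grasp_force: 0.0
```

```bash
python3 -c "
from h import *
go((.573,.033,.27,111.4))"
```

```text
pose [ 0.36   -0.2603  0.271 ] yaw 74.92 tilt z [-6.e-04 -1.e-04 -1.e+00] F [ 0.29 -0.78 -0.11] open 1.0010049339310887 t 1.1
(0.573, 0.033, 0.27, 111.4) -> [0.8465, 0.3233, 0.0022, -0.2027]
```

Request:
drive_tool(
  plan=[
    [[0.846, 0.323, 0, -0.203], [0.846, 0.323, 0, -0.203], [0.846, 0.323, 0, -0.203], [0.846, 0.323, 0, -0.203], [0.846, 0.323, 0, -0.203], [0.846, 0.323, 0, -0.203], [0.846, 0.323, 0, -0.203], [0.846, 0.323, 0, -0.203], [0.846, 0.323, 0, -0.203], [0.846, 0.323, 0, -0.203], [0.846, 0.323, 0, -0.203], [0.846, 0.323, 0, -0.203]],
  ],
)

```text
time_s: 2.1
eef_pos: [0.5728, 0.0311, 0.2704]
eef_rot: [-0.001, 0.564, 0.826, -0.001]
wrist_force: [0.2, 0.3, -0.3]
opening: 1.0
grasp_force: 0.0
```

```bash
python3 - <<'E'
from h import *
go((.573,.033,.13,111.4),(.573,.033,.113,111.4))
o=ctrl.get_obs(); p,d=shot('wrist','w1.png')
i=ctrl.camera_info('wrist');K=np.array(i['camera_matrix']);T=np.array(i['T_tool_cam'])
w,x,y,z=o['eef_rot'];M=Ro.from_quat([x,y,z,w]).as_matrix()
v,u=np.mgrid[:420,:560]
c=np.stack([(u-K[0,2])/K[0,0]*d,(v-K[1,2])/K[1,1]*d,d],-1)@T[:3,:3].T+T[:3,3]
W=c@M.T+np.array(o['eef_pos'])
m=(d>0)&(W[...,2]>.15)&(W[...,2]<.185)
q=W[m]; print(cv2.minAreaRect(q[:,:2].astype(np.float32)),np.median(q[:,2]),len(q))
E
```

```text
pose [0.5728 0.0311 0.2704] yaw 111.33 tilt z [-1.8e-03 -3.0e-04 -1.0e+00] F [ 0.24  0.32 -0.34] open 0.9998777271792074 t 2.1
(0.573, 0.033, 0.13, 111.4) -> [0.0042, 0.0029, 0.351, -0.0004]
(0.573, 0.033, 0.113, 111.4) -> [0.0041, 0.003, 0.3935, -0.0004]
((0.6405017375946045, -0.017592549324035645), (0.12761078774929047, 0.33241763710975647), 53.71519088745117) 0.1664593231096852 12409
```

View pics/w1.png

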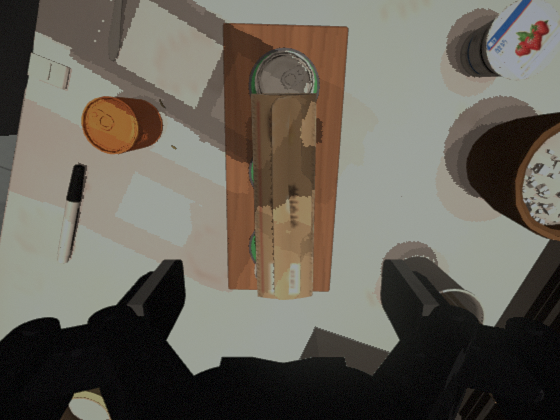

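The wrist view shows the carton (columns 250–318) centred between the fingers (columns 185 and 382), with its yaw aligned. I descend.

Request:
drive_tool(
  plan=[
    [[0.004, 0.002, 0.1, 0], [0.004, 0.002, 0.18, 0], [0.004, 0.002, 0.25, 0], [0.004, 0.002, 0.3, 0], [0.004, 0.002, 0.34, 0], [0.004, 0.002, 0.37, 0], [0.004, 0.002, 0.39, 0], [0.004, 0.002, 0.39, 0]],
  ],
)

```text
time_s: 2.82
eef_pos: [0.5721, 0.0337, 0.1139]
eef_rot: [-0.001, 0.564, 0.826, -0.001]
wrist_force: [-1.0, 0.3, 0.2]
opening: 0.998
grasp_force: 0.0
```

Request:
drive_tool(
  plan=[
    [[0, 0, 0, 0], [0, 0, 0, 0], [0, 0, 0, 0], [0, 0, 0, 0], [0, 0, 0, 0], [0, 0, 0, 0], [0, 0, 0, 0], [0, 0, 0, 0], [0, 0, 0, 0], [0, 0, 0, 0], [0, 0, 0, 0], [0, 0, 0, 0]],
  ],
  jaw=1,
)

```text
time_s: 3.82
eef_pos: [0.5743, 0.0344, 0.1169]
eef_rot: [0.001, 0.563, 0.826, 0.001]
wrist_force: [-1.1, -0.6, 6.1]
opening: 0.612
grasp_force: 62.9
```

Request:
drive_tool(
  plan=[
    [[0, 0, -0.01, 0], [0, 0, -0.03, 0], [0, 0, -0.06, 0], [0, 0, -0.1, 0], [0, 0, -0.15, 0], [0, 0, -0.2, 0], [0, 0, -0.25, 0], [0, 0, -0.29, 0], [0, 0, -0.32, 0], [0, 0, -0.33, 0], [0, 0, -0.33, 0], [0, 0, -0.33, 0]],
  ],
)

```text
time_s: 4.82
eef_pos: [0.5729, 0.0347, 0.2468]
eef_rot: [-0.0, 0.563, 0.826, -0.0]
wrist_force: [-0.6, 0.6, -0.8]
opening: 0.608
grasp_force: 62.7
```

```bash
python3 - <<'E'
from h import *
go((.50,-.25,.25,111.4),(.54,-.11,.25,111.4))
p,d=shot('top','top1.png'); W=pts('top',d)
p2,d2=shot('side','side1.png')
A=cv2.vconcat([cv2.resize(cv2.cvtColor(x,cv2.COLOR_RGB2BGR),(780,300)) for x in (p[150:300,190:470],p2[130:290,200:400])])
A=cv2.hconcat([cv2.cvtColor(p[100:330,180:480],cv2.COLOR_RGB2BGR),cv2.cvtColor(p2[60:290,180:400],cv2.COLOR_RGB2BGR)]);cv2.imwrite('pics/c2.png',cv2.resize(A,None,fx=1.5,fy=1.5))
E
```

```text
pose [0.5729 0.0347 0.2468] yaw 111.45 tilt z [-8.e-04  1.e-04 -1.e+00] F [-0.64  0.62 -0.75] open 0.6078384130557527 t 4.8167
(0.5, -0.25, 0.25, 111.4) -> [-0.5957, -0.4298, -0.008, 0.0003]
(0.54, -0.11, 0.25, 111.4) -> [-0.3066, -0.2087, -0.0081, 0.0003]
```

View pics/c2.png

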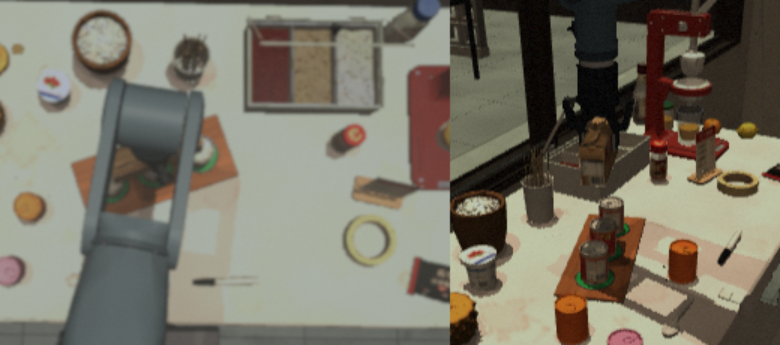

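The carton is lifted (right half, 600,150) and the three tins stand on their discs. Next I carry it to the bare spot right of the board.

Request:
drive_tool(
  plan=[
    [[-0.03, -0.02, 0, 0], [-0.09, -0.06, 0, 0], [-0.16, -0.11, 0, 0], [-0.23, -0.16, 0, 0], [-0.3, -0.21, 0, 0], [-0.37, -0.26, 0, 0], [-0.44, -0.31, 0, 0], [-0.51, -0.365, 0, 0], [-0.56, -0.4, 0, 0], [-0.59, -0.425, 0, 0], [-0.596, -0.43, 0, 0], [-0.596, -0.43, 0, 0]],
  ],
)

```text
time_s: 5.92
eef_pos: [0.4995, -0.2508, 0.2461]
eef_rot: [-0.001, 0.564, 0.826, 0.0]
wrist_force: [-0.3, -0.2, -0.8]
opening: 0.609
grasp_force: 62.8
```

Request:
drive_tool(
  plan=[
    [[0, 0, 0.03, 0], [0, 0, 0.09, 0], [0, 0, 0.16, 0], [0, 0, 0.23, 0], [0, 0, 0.3, 0], [0, 0, 0.37, 0], [0, 0, 0.43, 0], [0, 0, 0.47, 0], [0, 0, 0.49, 0], [0, 0, 0.5, 0], [0, 0, 0.505, 0], [0, 0, 0.505, 0]],
  ],
)

```text
time_s: 6.92
eef_pos: [0.5008, -0.25, 0.0457]
eef_rot: [0.0, 0.563, 0.827, -0.0]
wrist_force: [-0.2, -0.5, -0.3]
opening: 0.609
grasp_force: 62.8
```

```bash
python3 - <<'E'
from h import *
go((.50,-.25,.0365,111.4))
E
```

```text
pose [ 0.5008 -0.25    0.0457] yaw 111.49 tilt z [ 7.e-04 -5.e-04 -1.e+00] F [-0.17 -0.45 -0.26] open 0.6085475672361343 t 6.9167
(0.5, -0.25, 0.0365, 111.4) -> [0.0007, -0.002, 0.0229, 0.0005]
```

Lowering until contact.

Request:
drive_tool(
  plan=[
    [[0, 0, 0.006, 0], [0, 0, 0.012, 0], [0, 0, 0.017, 0], [0, 0, 0.02, 0], [0, 0, 0.021, 0], [0, 0, 0.021, 0], [0, 0, 0.021, 0], [0, 0, 0.021, 0]],
  ],
)

```text
time_s: 7.58
eef_pos: [0.5004, -0.2503, 0.037]
eef_rot: [0.0, 0.563, 0.826, -0.0]
wrist_force: [0.2, 0.2, -0.7]
opening: 0.611
grasp_force: 62.9
```

Request:
drive_tool(
  plan=[
    [[0, 0, 0.002, 0], [0, 0, 0.004, 0], [0, 0, 0.004, 0], [0, 0, 0.004, 0]],
  ],
)

```text
time_s: 7.92
eef_pos: [0.5004, -0.2503, 0.0369]
eef_rot: [0.0, 0.563, 0.826, -0.0]
wrist_force: [-6.1, 4.4, 14.4]
opening: 0.612
grasp_force: 64.2
```

Request:
drive_tool(
  plan=[
    [[0, 0, 0.002, 0], [0, 0, 0.004, 0], [0, 0, 0.004, 0], [0, 0, 0.004, 0]],
  ],
)

```text
time_s: 8.25
eef_pos: [0.5005, -0.2503, 0.0369]
eef_rot: [-0.0, 0.563, 0.826, -0.0]
wrist_force: [-12.0, 7.7, 27.9]
opening: 0.612
grasp_force: 65.8
```

Request:
drive_tool(
  plan=[
    [[0, 0, -0.006, 0], [0, 0, -0.006, 0], [0, 0, -0.006, 0]],
  ],
)

```text
time_s: 8.5
eef_pos: [0.5008, -0.2506, 0.0369]
eef_rot: [0.001, 0.563, 0.826, -0.0]
wrist_force: [-3.0, 1.5, 8.0]
opening: 0.614
grasp_force: 63.5
```

Request:
drive_tool(
  plan=[
    [[0, 0, 0, 0], [0, 0, 0, 0], [0, 0, 0, 0], [0, 0, 0, 0], [0, 0, 0, 0], [0, 0, 0, 0], [0, 0, 0, 0], [0, 0, 0, 0], [0, 0, 0, 0]],
  ],
  jaw=0,
)

```text
time_s: 9.25
eef_pos: [0.5003, -0.2502, 0.0361]
eef_rot: [-0.0, 0.563, 0.826, 0.0]
wrist_force: [0.6, 0.6, 0.5]
opening: 1.0
grasp_force: 0.0
```

Request:
drive_tool(
  plan=[
    [[0, 0, -0.03, 0], [0, 0, -0.08, 0], [0, 0, -0.15, 0], [0, 0, -0.25, 0], [0, 0, -0.35, 0], [0, 0, -0.45, 0], [0, 0, -0.5, 0], [0, 0, -0.5, 0], [0, 0, -0.5, 0]],
  ],
)

```text
time_s: 10.0
eef_pos: [0.501, -0.2507, 0.2386]
eef_rot: [0.002, 0.563, 0.826, -0.0]
wrist_force: [0.1, -0.5, -0.8]
opening: 0.998
grasp_force: 0.0
```

```bash
cat > tins.py <<'E'
from h import *
def tins(n,tag=None):
    p,d=shot(n,tag); W=pts(n,d); h=W[...,2]
    m=((d>0)&(h>.068)&(h<.088)&(W[...,0]>.47)&(W[...,0]<.67)&(W[...,1]<.19)&(W[...,1]>-.13)).astype(np.uint8)
    k,l,s,c=cv2.connectedComponentsWithStats(m)
    for j in range(1,k):
        if s[j,4]>60:
            q=W[l==j]; r=cv2.minEnclosingCircle(q[:,:2].astype(np.float32)); print(n,'lid',s[j,4],np.round(r[0],4),round(r[1],4),'mid',((q.min(0)+q.max(0))/2).round(4))
    return p,W
E
python3 - <<'E'
from tins import *
p,W=tins('top','top2.png'); tins('side','side2.png')
m=(W[...,2]>.07)&(W[...,2]<.12)&(W[...,1]<-.15)&(W[...,1]>-.34)&(W[...,0]<.6)&(W[...,0]>.4)
print(cv2.minAreaRect(W[m][:,:2].astype(np.float32)),np.median(W[m][:,2]))
hsv=cv2.cvtColor(p,cv2.COLOR_RGB2HSV)
g=(hsv[...,0]>40)&(hsv[...,0]<90)&(hsv[...,1]>80)&(W[...,0]>.45)&(W[...,0]<.7)&(abs(W[...,1])<.2)
k,l,s,c=cv2.connectedComponentsWithStats(g.astype(np.uint8))
for j in range(1,k):
    if s[j,4]>20: print('green',s[j,4],np.round(cv2.minEnclosingCircle(W[l==j][:,:2].astype(np.float32))[0],4))
go((.606,-.067,.25,109.8))
E
```

```text
top lid 275 [ 0.6049 -0.0603] 0.0287 mid [ 0.6049 -0.0607  0.0771]
top lid 278 [0.5707 0.0328] 0.0284 mid [0.5702 0.0327 0.0773]
top lid 278 [0.5385 0.1231] 0.0285 mid [0.5377 0.1227 0.0781]
side lid 142 [ 0.6056 -0.0604] 0.0315 mid [ 0.6048 -0.06    0.0739]
side lid 172 [0.5701 0.0321] 0.0313 mid [0.5701 0.0314 0.0745]
side lid 205 [0.5373 0.1225] 0.0313 mid [0.5382 0.1225 0.0743]
((0.4933629035949707, -0.22721384465694427), (0.049114517867565155, 0.11705213785171509), 21.28961181640625) 0.08498993682966732
green 36 [ 0.5865 -0.0817]
green 43 [0.5598 0.01  ]
green 41 [0.5279 0.1077]
pose [ 0.4996 -0.2497  0.2352] yaw 111.45 tilt z [-0.0014  0.0011 -1.    ] F [-0.22  0.55 -0.63] open 0.9982603791493779 t 10.1
(0.606, -0.067, 0.25, 109.8) -> [0.3278, 0.4144, -0.0368, 0.0091]
```

View pics/side2.png

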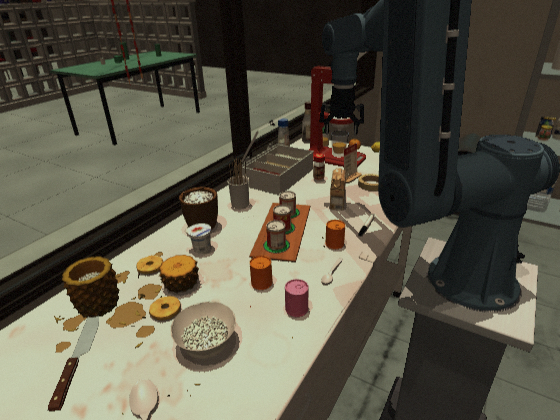

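The carton stands upright at (338,188), right of the board, and the three tins are at (276,237), (283,218) and (288,202). The left tin is first.

```bash
python3 -c "
from h import *
go((.538,.123,.235,109.8),(.538,.123,.14,109.8))"
```

```text
pose [ 0.4996 -0.2497  0.2352] yaw 111.45 tilt z [-0.0014  0.0011 -1.    ] F [-0.22  0.55 -0.63] open 0.9982603791493779 t 10.1
(0.538, 0.123, 0.235, 109.8) -> [0.8321, 0.4299, 0.0014, 0.0091]
(0.538, 0.123, 0.14, 109.8) -> [0.8317, 0.4301, 0.2389, 0.0091]
```

Request:
drive_tool(
  plan=[
    [[0.83, 0.43, 0, 0.009], [0.83, 0.43, 0, 0.009], [0.83, 0.43, 0, 0.009], [0.83, 0.43, 0, 0.009], [0.83, 0.43, 0, 0.009], [0.83, 0.43, 0, 0.009], [0.83, 0.43, 0, 0.009], [0.83, 0.43, 0, 0.009], [0.83, 0.43, 0, 0.009], [0.83, 0.43, 0, 0.009], [0.83, 0.43, 0.05, 0.009], [0.83, 0.43, 0.05, 0.009]],
  ],
)

```text
time_s: 11.1
eef_pos: [0.536, 0.1225, 0.2112]
eef_rot: [-0.003, 0.574, 0.819, -0.003]
wrist_force: [-1.6, -0.3, -0.9]
opening: 0.998
grasp_force: 0.0
```

```bash
python3 -c "
from h import *
go((.538,.123,.033,109.8))"
```

```text
pose [0.536  0.1225 0.2112] yaw 109.94 tilt z [-8.4e-03 -3.0e-04 -1.0e+00] F [-1.61 -0.34 -0.94] open 0.9980648021033655 t 11.1
(0.538, 0.123, 0.033, 109.8) -> [-0.0017, 0.0087, 0.4453, 0.0008]
```

Request:
drive_tool(
  plan=[
    [[0, 0, 0.04, 0], [0, 0, 0.12, 0], [0, 0, 0.2, 0], [0, 0, 0.27, 0], [0, 0, 0.3, 0], [0, 0, 0.3, 0], [0, 0, 0.3, 0]],
  ],
)

```text
time_s: 11.68
eef_pos: [0.5387, 0.1212, 0.096]
eef_rot: [-0.001, 0.575, 0.818, -0.001]
wrist_force: [0.4, -0.4, -0.3]
opening: 1.0
grasp_force: 0.0
```

```bash
python3 -c "
from h import *
go((.538,.123,.033,109.8))"
```

```text
pose [0.5387 0.1212 0.096 ] yaw 109.78 tilt z [-0.0018 -0.     -1.    ] F [ 0.41 -0.41 -0.33] open 0.9996035156617747 t 11.6833
(0.538, 0.123, 0.033, 109.8) -> [0.0047, 0.0001, 0.1574, -0.0001]
```

Request:
drive_tool(
  plan=[
    [[0.004, 0, 0.03, 0], [0.004, 0, 0.06, 0], [0.004, 0, 0.09, 0], [0.004, 0, 0.12, 0], [0.004, 0, 0.145, 0], [0.004, 0, 0.157, 0], [0.004, 0, 0.157, 0], [0.004, 0, 0.157, 0]],
  ],
)

```text
time_s: 12.35
eef_pos: [0.5383, 0.1232, 0.0329]
eef_rot: [-0.0, 0.575, 0.818, -0.0]
wrist_force: [0.2, 0.6, -0.3]
opening: 0.998
grasp_force: 0.0
```

Request:
drive_tool(
  plan=[
    [[0, 0, 0, 0], [0, 0, 0, 0], [0, 0, 0, 0], [0, 0, 0, 0], [0, 0, 0, 0], [0, 0, 0, 0], [0, 0, 0, 0], [0, 0, 0, 0], [0, 0, 0, 0], [0, 0, 0, 0]],
  ],
  jaw=1,
)

```text
time_s: 13.18
eef_pos: [0.5391, 0.1232, 0.0343]
eef_rot: [0.001, 0.575, 0.818, 0.0]
wrist_force: [-1.5, -0.9, 6.8]
opening: 0.659
grasp_force: 64.7
```

Request:
drive_tool(
  plan=[
    [[0, 0, -0.01, 0], [0, 0, -0.03, 0], [0, 0, -0.06, 0], [0, 0, -0.1, 0], [0, 0, -0.15, 0], [0, 0, -0.2, 0], [0, 0, -0.23, 0], [0, 0, -0.25, 0], [0, 0, -0.25, 0], [0, 0, -0.25, 0], [0, 0, -0.25, 0], [0, 0, -0.25, 0]],
  ],
)

```text
time_s: 14.18
eef_pos: [0.5374, 0.1232, 0.1318]
eef_rot: [-0.001, 0.575, 0.818, -0.001]
wrist_force: [0.2, -0.3, -6.3]
opening: 0.658
grasp_force: 65.2
```

Request:
drive_tool(
  plan=[
    [[0, 0, 0, 0], [0, 0, 0, 0], [0, 0, 0, 0], [0, 0, 0, 0]],
  ],
)

```text
time_s: 14.52
eef_pos: [0.5384, 0.1232, 0.133]
eef_rot: [-0.0, 0.575, 0.818, -0.0]
wrist_force: [0.5, -0.5, -6.1]
opening: 0.659
grasp_force: 65.2
```

```bash
python3 -c "
from h import *
go((.538,.123,.033,109.8)); print(np.round(ctrl.get_obs()['joint_efforts'],3))"
```

```text
pose [0.5384 0.1232 0.133 ] yaw 109.82 tilt z [-4.e-04  0.e+00 -1.e+00] F [ 0.5  -0.51 -6.1 ] open 0.6594875702994937 t 14.5167
(0.538, 0.123, 0.033, 109.8) -> [-0.0002, -0.001, 0.2501, 0.0001]
[ 0.000e+00 -4.734e+01 -3.436e+01 -8.000e-03  6.000e-03 -0.000e+00]
```

6.1 N down means about 0.6 kg, so the left tin looks full. The task still asks me to heft all three, so I set it back.

Request:
drive_tool(
  plan=[
    [[0, 0, 0.02, 0], [0, 0, 0.06, 0], [0, 0, 0.1, 0], [0, 0, 0.14, 0], [0, 0, 0.18, 0], [0, 0, 0.21, 0], [0, 0, 0.23, 0], [0, 0, 0.24, 0], [0, 0, 0.245, 0], [0, 0, 0.248, 0], [0, 0, 0.248, 0], [0, 0, 0.248, 0]],
  ],
)

```text
time_s: 15.52
eef_pos: [0.5392, 0.1233, 0.0349]
eef_rot: [0.001, 0.575, 0.818, 0.0]
wrist_force: [0.5, -0.4, -6.4]
opening: 0.658
grasp_force: 65.4
```

Request:
drive_tool(
  plan=[
    [[0, 0, 0.002, 0], [0, 0, 0.004, 0], [0, 0, 0.004, 0], [0, 0, 0.004, 0]],
  ],
)

```text
time_s: 15.85
eef_pos: [0.5393, 0.1232, 0.0342]
eef_rot: [0.001, 0.575, 0.818, 0.0]
wrist_force: [-4.1, -0.3, 5.1]
opening: 0.658
grasp_force: 66.3
```

Request:
drive_tool(
  plan=[
    [[0, 0, 0, 0], [0, 0, 0, 0], [0, 0, 0, 0], [0, 0, 0, 0], [0, 0, 0, 0], [0, 0, 0, 0], [0, 0, 0, 0], [0, 0, 0, 0]],
  ],
  jaw=0,
)

```text
time_s: 16.52
eef_pos: [0.5385, 0.1232, 0.0324]
eef_rot: [-0.0, 0.575, 0.818, -0.0]
wrist_force: [-0.0, -0.9, 0.6]
opening: 0.998
grasp_force: 0.0
```

Request:
drive_tool(
  plan=[
    [[0, 0, -0.03, 0], [0, 0, -0.07, 0], [0, 0, -0.12, 0], [0, 0, -0.18, 0], [0, 0, -0.24, 0], [0, 0, -0.28, 0], [0, 0, -0.28, 0], [0, 0, -0.28, 0], [0, 0, -0.28, 0]],
  ],
)

```text
time_s: 17.27
eef_pos: [0.5379, 0.1232, 0.144]
eef_rot: [-0.0, 0.575, 0.818, -0.0]
wrist_force: [-1.2, 0.5, -0.1]
opening: 0.998
grasp_force: 0.0
```

```bash
python3 -c "
from h import *
go((.5705,.032,.14,109.8))"
```

```text
pose [0.5379 0.1232 0.144 ] yaw 109.82 tilt z [-8.e-04  0.e+00 -1.e+00] F [-1.17  0.46 -0.1 ] open 0.9977144759354175 t 17.2667
(0.5705, 0.032, 0.14, 109.8) -> [-0.2421, -0.0007, 0.01, 0.0001]
```

Request:
drive_tool(
  plan=[
    [[-0.05, 0, 0, 0], [-0.12, 0, 0, 0], [-0.19, 0, 0, 0], [-0.23, 0, 0, 0], [-0.242, 0, 0, 0], [-0.242, 0, 0, 0], [-0.242, 0, 0, 0], [-0.242, 0, 0, 0]],
  ],
)

```text
time_s: 17.93
eef_pos: [0.5704, 0.0333, 0.1438]
eef_rot: [-0.001, 0.574, 0.819, -0.0]
wrist_force: [0.6, -0.2, -0.1]
opening: 1.001
grasp_force: 0.0
```

```bash
python3 -c "
from h import *
go((.5705,.032,.033,109.8))"
```

```text
pose [0.5704 0.0333 0.1438] yaw 109.88 tilt z [-1.6e-03  6.0e-04 -1.0e+00] F [ 0.61 -0.2  -0.1 ] open 1.000906458429088 t 17.9333
(0.5705, 0.032, 0.033, 109.8) -> [-0.0034, -0.0006, 0.2769, 0.0004]
```

Request:
drive_tool(
  plan=[
    [[-0.002, 0, 0.04, 0], [-0.002, 0, 0.09, 0], [-0.002, 0, 0.14, 0], [-0.002, 0, 0.19, 0], [-0.002, 0, 0.23, 0], [-0.002, 0, 0.26, 0], [-0.002, 0, 0.276, 0], [-0.002, 0, 0.276, 0], [-0.002, 0, 0.276, 0]],
  ],
)

```text
time_s: 18.68
eef_pos: [0.5717, 0.0318, 0.0344]
eef_rot: [0.0, 0.575, 0.818, 0.0]
wrist_force: [0.4, 0.9, 0.3]
opening: 1.002
grasp_force: 0.0
```

Request:
drive_tool(
  plan=[
    [[0, 0, 0, 0], [0, 0, 0, 0], [0, 0, 0, 0], [0, 0, 0, 0], [0, 0, 0, 0], [0, 0, 0, 0], [0, 0, 0, 0], [0, 0, 0, 0], [0, 0, 0, 0], [0, 0, 0, 0]],
  ],
  jaw=1,
)

```text
time_s: 19.52
eef_pos: [0.5727, 0.0312, 0.0355]
eef_rot: [0.001, 0.575, 0.818, 0.001]
wrist_force: [-1.0, 0.6, 5.9]
opening: 0.661
grasp_force: 63.8
```

Request:
drive_tool(
  plan=[
    [[0, 0, -0.01, 0], [0, 0, -0.03, 0], [0, 0, -0.06, 0], [0, 0, -0.1, 0], [0, 0, -0.15, 0], [0, 0, -0.2, 0], [0, 0, -0.23, 0], [0, 0, -0.25, 0], [0, 0, -0.25, 0], [0, 0, -0.25, 0], [0, 0, -0.25, 0], [0, 0, -0.25, 0]],
  ],
)

```text
time_s: 20.52
eef_pos: [0.5706, 0.0315, 0.1327]
eef_rot: [-0.001, 0.575, 0.818, -0.001]
wrist_force: [0.6, 1.4, -1.8]
opening: 0.659
grasp_force: 63.9
```

Request:
drive_tool(
  plan=[
    [[0, 0, 0, 0], [0, 0, 0, 0], [0, 0, 0, 0], [0, 0, 0, 0]],
  ],
)

```text
time_s: 20.85
eef_pos: [0.5715, 0.0314, 0.1338]
eef_rot: [-0.0, 0.575, 0.818, -0.0]
wrist_force: [-0.1, 0.7, -1.6]
opening: 0.659
grasp_force: 63.9
```

Request:
drive_tool(
  plan=[
    [[0, 0, 0.02, 0], [0, 0, 0.06, 0], [0, 0, 0.1, 0], [0, 0, 0.14, 0], [0, 0, 0.18, 0], [0, 0, 0.21, 0], [0, 0, 0.23, 0], [0, 0, 0.24, 0], [0, 0, 0.245, 0], [0, 0, 0.248, 0], [0, 0, 0.248, 0], [0, 0, 0.248, 0]],
  ],
)

```text
time_s: 21.85
eef_pos: [0.5724, 0.0313, 0.0357]
eef_rot: [0.001, 0.575, 0.818, 0.0]
wrist_force: [-1.3, 0.3, -1.8]
opening: 0.654
grasp_force: 64.1
```

The middle tin reads 1.6 N, so it is light. I lower the last bit, release, and move to the right tin.

Request:
drive_tool(
  plan=[
    [[0, 0, 0.002, 0], [0, 0, 0.004, 0], [0, 0, 0.004, 0], [0, 0, 0.004, 0]],
  ],
)

```text
time_s: 22.18
eef_pos: [0.5725, 0.0313, 0.0355]
eef_rot: [0.001, 0.575, 0.818, 0.0]
wrist_force: [-5.4, 0.4, 12.0]
opening: 0.66
grasp_force: 65.1
```

Request:
drive_tool(
  plan=[
    [[0, 0, 0, 0], [0, 0, 0, 0], [0, 0, 0, 0], [0, 0, 0, 0], [0, 0, 0, 0], [0, 0, 0, 0], [0, 0, 0, 0], [0, 0, 0, 0]],
  ],
  jaw=0,
)

```text
time_s: 22.85
eef_pos: [0.5715, 0.0314, 0.0332]
eef_rot: [-0.0, 0.575, 0.818, -0.0]
wrist_force: [0.0, -0.2, -0.4]
opening: 1.002
grasp_force: 0.0
```

Request:
drive_tool(
  plan=[
    [[0, 0, -0.03, 0], [0, 0, -0.07, 0], [0, 0, -0.12, 0], [0, 0, -0.18, 0], [0, 0, -0.24, 0], [0, 0, -0.28, 0], [0, 0, -0.28, 0], [0, 0, -0.28, 0], [0, 0, -0.28, 0]],
  ],
)

```text
time_s: 23.6
eef_pos: [0.571, 0.0315, 0.1448]
eef_rot: [-0.0, 0.575, 0.818, -0.0]
wrist_force: [-0.5, 0.5, 0.6]
opening: 0.997
grasp_force: 0.0
```

```bash
python3 -c "
from tins import *
go((.605,-.0605,.143,109.8)); tins('side')"
```

```text
pose [0.571  0.0315 0.1448] yaw 109.83 tilt z [-9.e-04  1.e-04 -1.e+00] F [-0.53  0.49  0.6 ] open 0.9967267970871935 t 23.6
(0.605, -0.0605, 0.143, 109.8) -> [-0.2452, 0.002, 0.0044, 0.0002]
side lid 143 [ 0.6034 -0.0629] 0.0317 mid [ 0.6043 -0.0629  0.0734]
side lid 166 [0.5735 0.0338] 0.0312 mid [0.5722 0.0336 0.074 ]
side lid 200 [0.5376 0.1222] 0.0308 mid [0.538  0.121  0.0738]
```

Request:
drive_tool(
  plan=[
    [[-0.05, 0, 0, 0], [-0.12, 0, 0, 0], [-0.19, 0, 0, 0], [-0.23, 0, 0, 0], [-0.247, 0, 0, 0], [-0.247, 0, 0, 0], [-0.247, 0, 0, 0], [-0.247, 0, 0, 0]],
  ],
)

```text
time_s: 24.32
eef_pos: [0.6044, -0.0602, 0.1448]
eef_rot: [-0.001, 0.574, 0.819, -0.0]
wrist_force: [0.3, 0.1, -0.6]
opening: 1.004
grasp_force: 0.0
```

Request:
drive_tool(
  plan=[
    [[0, 0, 0.04, 0], [0, 0, 0.09, 0], [0, 0, 0.14, 0], [0, 0, 0.19, 0], [0, 0, 0.23, 0], [0, 0, 0.26, 0], [0, 0, 0.276, 0], [0, 0, 0.276, 0], [0, 0, 0.276, 0]],
  ],
)

```text
time_s: 25.07
eef_pos: [0.6053, -0.0612, 0.0353]
eef_rot: [0.0, 0.575, 0.818, 0.0]
wrist_force: [0.8, 0.2, 0.3]
opening: 1.005
grasp_force: 0.0
```

Request:
drive_tool(
  plan=[
    [[0, 0, 0, 0], [0, 0, 0, 0], [0, 0, 0, 0], [0, 0, 0, 0], [0, 0, 0, 0], [0, 0, 0, 0], [0, 0, 0, 0], [0, 0, 0, 0], [0, 0, 0, 0], [0, 0, 0, 0]],
  ],
  jaw=1,
)

```text
time_s: 25.9
eef_pos: [0.6061, -0.0619, 0.0363]
eef_rot: [0.001, 0.575, 0.818, 0.0]
wrist_force: [-1.0, 0.3, 7.2]
opening: 0.657
grasp_force: 64.2
```

Request:
drive_tool(
  plan=[
    [[0, 0, -0.01, 0], [0, 0, -0.03, 0], [0, 0, -0.06, 0], [0, 0, -0.1, 0], [0, 0, -0.15, 0], [0, 0, -0.2, 0], [0, 0, -0.23, 0], [0, 0, -0.25, 0], [0, 0, -0.25, 0], [0, 0, -0.25, 0], [0, 0, -0.25, 0], [0, 0, -0.25, 0]],
  ],
)

```text
time_s: 26.9
eef_pos: [0.6041, -0.0613, 0.1334]
eef_rot: [-0.001, 0.575, 0.818, -0.0]
wrist_force: [-0.3, 0.8, -1.7]
opening: 0.658
grasp_force: 64.2
```

Request:
drive_tool(
  plan=[
    [[0, 0, 0, 0], [0, 0, 0, 0], [0, 0, 0, 0], [0, 0, 0, 0]],
  ],
)

```text
time_s: 27.23
eef_pos: [0.605, -0.0615, 0.1346]
eef_rot: [-0.0, 0.575, 0.818, -0.0]
wrist_force: [0.3, 0.1, -2.4]
opening: 0.656
grasp_force: 64.2
```

Request:
drive_tool(
  plan=[
    [[0, 0, 0.02, 0], [0, 0, 0.06, 0], [0, 0, 0.1, 0], [0, 0, 0.14, 0], [0, 0, 0.18, 0], [0, 0, 0.21, 0], [0, 0, 0.23, 0], [0, 0, 0.24, 0], [0, 0, 0.245, 0], [0, 0, 0.248, 0], [0, 0, 0.248, 0], [0, 0, 0.248, 0]],
  ],
)

```text
time_s: 28.23
eef_pos: [0.6059, -0.0618, 0.0365]
eef_rot: [0.001, 0.575, 0.818, 0.0]
wrist_force: [-0.1, -0.1, -3.6]
opening: 0.659
grasp_force: 64.5
```

The right tin is light too, at about 2.4 N, so the left tin is the full one.

Request:
drive_tool(
  plan=[
    [[0, 0, 0.002, 0], [0, 0, 0.004, 0], [0, 0, 0.004, 0], [0, 0, 0.004, 0]],
  ],
)

```text
time_s: 28.57
eef_pos: [0.606, -0.0618, 0.0364]
eef_rot: [0.001, 0.575, 0.818, 0.0]
wrist_force: [-4.4, 1.9, 10.9]
opening: 0.655
grasp_force: 65.4
```

Request:
drive_tool(
  plan=[
    [[0, 0, 0, 0], [0, 0, 0, 0], [0, 0, 0, 0], [0, 0, 0, 0], [0, 0, 0, 0], [0, 0, 0, 0], [0, 0, 0, 0], [0, 0, 0, 0]],
  ],
  jaw=0,
)

```text
time_s: 29.23
eef_pos: [0.605, -0.0615, 0.034]
eef_rot: [-0.0, 0.575, 0.818, -0.0]
wrist_force: [-0.7, 0.5, 0.6]
opening: 1.005
grasp_force: 0.0
```

Request:
drive_tool(
  plan=[
    [[0, 0, -0.03, 0], [0, 0, -0.07, 0], [0, 0, -0.12, 0], [0, 0, -0.18, 0], [0, 0, -0.24, 0], [0, 0, -0.28, 0], [0, 0, -0.28, 0], [0, 0, -0.28, 0], [0, 0, -0.28, 0]],
  ],
)

```text
time_s: 29.98
eef_pos: [0.6045, -0.0614, 0.1456]
eef_rot: [-0.0, 0.575, 0.818, -0.0]
wrist_force: [-0.3, 1.0, 0.7]
opening: 1.001
grasp_force: 0.0
```

```bash
python3 -c "
from tins import *
go((.5385,.123,.144,109.8)); tins('side')"
```

```text
pose [ 0.6045 -0.0614  0.1456] yaw 109.83 tilt z [-1.e-03  3.e-04 -1.e+00] F [-0.27  0.99  0.74] open 1.0007786369628973 t 29.9833
(0.5385, 0.123, 0.144, 109.8) -> [0.4896, 0.0011, 0.0042, 0.0002]
side lid 142 [ 0.6034 -0.0614] 0.0322 mid [ 0.6055 -0.0616  0.0732]
side lid 168 [0.5709 0.0329] 0.0306 mid [0.5708 0.0334 0.0739]
side lid 198 [0.5362 0.1224] 0.0308 mid [0.5378 0.1222 0.0735]
```

Request:
drive_tool(
  plan=[
    [[0.05, 0, 0, 0], [0.12, 0, 0, 0], [0.2, 0, 0, 0], [0.28, 0, 0, 0], [0.36, 0, 0, 0], [0.43, 0, 0, 0], [0.47, 0, 0, 0], [0.489, 0, 0, 0], [0.489, 0, 0, 0], [0.489, 0, 0, 0], [0.489, 0, 0, 0]],
  ],
)

```text
time_s: 30.95
eef_pos: [0.5391, 0.1214, 0.1457]
eef_rot: [-0.0, 0.575, 0.818, -0.0]
wrist_force: [0.2, -0.3, -0.2]
opening: 0.999
grasp_force: 0.0
```

Request:
drive_tool(
  plan=[
    [[0, 0, 0.04, 0], [0, 0, 0.09, 0], [0, 0, 0.14, 0], [0, 0, 0.19, 0], [0, 0, 0.23, 0], [0, 0, 0.26, 0], [0, 0, 0.276, 0], [0, 0, 0.276, 0], [0, 0, 0.276, 0]],
  ],
)

```text
time_s: 31.7
eef_pos: [0.5392, 0.122, 0.0359]
eef_rot: [0.0, 0.575, 0.818, 0.0]
wrist_force: [0.3, 0.6, -0.1]
opening: 1.0
grasp_force: 0.0
```

Request:
drive_tool(
  plan=[
    [[0, 0, 0, 0], [0, 0, 0, 0], [0, 0, 0, 0], [0, 0, 0, 0], [0, 0, 0, 0], [0, 0, 0, 0], [0, 0, 0, 0], [0, 0, 0, 0], [0, 0, 0, 0], [0, 0, 0, 0]],
  ],
  jaw=1,
)

```text
time_s: 32.53
eef_pos: [0.5399, 0.1225, 0.0371]
eef_rot: [0.001, 0.575, 0.818, 0.001]
wrist_force: [0.2, 0.7, 6.0]
opening: 0.661
grasp_force: 64.0
```

Request:
drive_tool(
  plan=[
    [[0, 0, -0.01, 0], [0, 0, -0.04, 0], [0, 0, -0.09, 0], [0, 0, -0.15, 0], [0, 0, -0.21, 0], [0, 0, -0.28, 0], [0, 0, -0.35, 0], [0, 0, -0.41, 0], [0, 0, -0.45, 0], [0, 0, -0.48, 0], [0, 0, -0.5, 0], [0, 0, -0.5, 0]],
  ],
)

```text
time_s: 33.53
eef_pos: [0.5391, 0.1225, 0.2371]
eef_rot: [0.001, 0.575, 0.818, 0.001]
wrist_force: [1.2, -0.4, -7.3]
opening: 0.66
grasp_force: 65.6
```

Request:
drive_tool(
  plan=[
    [[0, 0, 0, 0], [0, 0, 0, 0], [0, 0, 0, 0], [0, 0, 0, 0], [0, 0, 0, 0], [0, 0, 0, 0]],
  ],
)

```text
time_s: 34.03
eef_pos: [0.5386, 0.1224, 0.2352]
eef_rot: [-0.0, 0.575, 0.818, -0.0]
wrist_force: [0.6, 0.0, -6.5]
opening: 0.656
grasp_force: 65.6
```

```bash
python3 -c "
from tins import *
go(); tins('side','side3.png')"
```

```text
pose [0.5386 0.1224 0.2352] yaw 109.83 tilt z [-9.e-04 -0.e+00 -1.e+00] F [ 0.63  0.   -6.51] open 0.6555265824826444 t 34.0333
side lid 144 [ 0.6055 -0.0625] 0.0322 mid [ 0.6048 -0.0618  0.0739]
side lid 168 [0.57   0.0323] 0.0311 mid [0.5714 0.0319 0.0738]
```

View pics/side3.png

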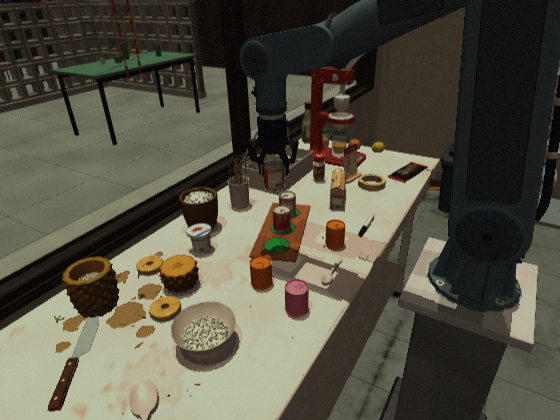

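The full tin is held upright at about (272,172), its bottom about 0.206 m above the table. The lighter tins stand on their discs at (281,218) and (288,202), and the carton stands at (338,188).

```bash
python3 -c "
from bench import ctrl
print(ctrl.hand_in())"
```

```text
the job is handed in; nothing more can be done
None
```

The job is handed in: the carton stands upright on the bare table to the right of the board, the left tin proved the heaviest (about 0.6 kg) and is held upright about 20 cm above the table, and the two lighter tins stand on their discs.

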